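Roll the guide roller up to its stop and bolt it in

ROBOT

A 7-joint arm with a two-finger parallel gripper is mounted at the origin on the work surface. World frame = base frame: x ahead of the robot, y to its left, z up, the work surface at z = 0. Lengths are in m, angles in rad, forces in N, time in s.
With the tool pointing down it reaches from about 0.425 to 0.825 m from the base axis. Payload 3.6 kg.
Tool frame: the origin (TCP) lies where the fingers leave the gripper's body, on its centre line; the fingertips stand 73 mm ahead of it and the grasp point (between the pads) lies 54 mm ahead of it; z points along the fingers, y is the line along which they close (so a half turn about z gives the same grasp; the last joint's range is limited). The gripper opens to 85 mm and grips with 20 to 120 N. Pads are 22 mm wide; open, the fingers measure 114 mm over their backs; the gripper's body (76 mm by 85 mm) begins 54 mm behind the grasp point. The pads swing forward as they close: fully open they stand 13 mm farther back than shut.
Start: joints at [1.238, 0.615, -0.013, 1.423, 0.008, 1.103, -0.04], TCP at [0.196, -0.62, 0.304] pointing down, gripper open.
Joint ranges: [-3.12, 3.12], [-0.3, 2.06], [-1.34, 1.32], [0.26, 2.42], [-1.36, 4.5], [0.01, 1.98], [-2.84, 2.84]. Speed limits (rad/s): [2.79, 2.79, 3.14, 3.14, 3.14, 3.14, 3.14].

INTERFACE

Orientations are given as a unit quaternion [x, y, z, w].
In Python, from station import arm, snapshot, camera_info, ticket gives the robot as it stands. Calls block until the motion is done:
- arm.movep(position, orientation): joint-space move of the TCP to a pose.
- arm.line_to(position, velocity=0.15, ori=None): straight line of the TCP; ori=None keeps the orientation; velocity is the mean speed in m/s.
- arm.move_j(angles): joint-space move.
- arm.move_gripper(opening, effort=None): opening from 0.0 (shut) to 1.0 (fully open); effort is the grip in N (None keeps the last); returns when the fingers have stopped.
- arm.pause(seconds).
- arm.ik(position, orientation): joint angles nearest the present ones, or None.
- snapshot(name): name is "scene" or "top"; returns the picture (384x512x3 uint8, blue, green, red); there is no depth.
- camera_info(name): a dict with "fx", "fy", "cx", "cy" (pixels), "dist_coeffs" ([k1, k2, p1, p2, k3] as OpenCV has them; the pictures are not rectified), "R" (3x3) and "t" (3): a world point X has camera coordinates R X + t. Camera axes: x right, y down, z forward; pixel columns grow to the right and rows downward; lengths in m; the calibration is good to about 2 mm. A picture is of the moment at which its call begins. camera_info takes no time and is no camera call.
A pose or a line that the arm cannot do raises arm.MotionError and nothing moves.
- ticket.finish_job(): hands the job in; it is judged then, once.
Readings, each from a call of its own:
- arm.read_time(): time.
- arm.read_joint_positions(): joint angles.
- arm.read_dq(): joint speeds.
- arm.read_effort(): joint torques, N m.
- arm.read_tool_pos(): TCP position.
- arm.read_eef_rot(): TCP orientation.
- arm.read_ft_force(): force on the tool from outside, world axes, zero at the start.
- arm.read_wrist_torque(): the same for the moment, N m.
- arm.read_opening(): opening from 0.0 (shut) to 1.0 (fully open).
- arm.read_finger_force(): force on a finger pad.
Only numpy, scipy, OpenCV 4.12 (cv2) and the standard library are available. Lean on these libraries where they do the work, as an engineer would, in place of code of your own. Each camera call takes 0.05 s, during which the arm holds its last target. There are 200 camera calls.

TASK

With your fingertips, slowly and gently push the steel roller from the low end of the loading ramp up to the stop at the top, staying behind it all the way so that it neither rolls back nor runs off ahead, until it drops into the seat in front of the stop. Then push the sliding bolt at the side of the ramp all the way in behind the roller. Push only: do not squeeze or lift the roller, and leave everything else where it is.

Things in the scene. Friction and masses are not known exactly. Their poses are not given: they have to be found in the camera images.
- ramp: Fixed green loading ramp. Origin: centre of its underside; x uphill along the lane, y left across it, z up; positions in the other entries, in mm, are in this frame. Lane 92 wide (y -46 to 46), open above, green landing, bare steel slope, between 6 thick side cheeks with tops at z 42. Base x -145 to 135, y -62 to 62; the bolt's wing on the left reaches y 125 at x 26 to 86 (guide 33 high).
- foot (a point): Where the level landing meets the slope, mid lane: x -45, y 0, z 12 in the ramp's frame. The landing (z 12) runs back from here to x -122, where a lip (x -130 to -122, top z 18) ends it. The slope rises straight from here to the crest.
- crest (a point): Top of the slope, mid lane: x 65, y 0, z 30 in the ramp's frame. The lane is level from here to x 75, then steps down 5 to the seat floor (z 25), which ends at the stop plate's face at x 114 (plate 12 thick, top z 62).
- roller: Plain bare steel cylinder, diameter 44, length 86, 0.28 to 0.56 kg, lying across the lane on the landing at the low end (centre z 34, x -97 to -62), free to roll. Origin at its centre; its y axis is its own axis, along the lane's y; x and z turn as it rolls. Left on the slope it rolls back by itself. Pushing it up takes about 1 to 8 N; pushed fast, it runs ahead.
- seat (a point): Where the roller's centre lies when home: x 90.5, y 0, z 47 in the ramp's frame. The seat leaves it about 3 mm of play along x, and the step keeps it there when let go.
- bolt (a joint): Travel of the steel slide bolt in m, along the ramp's -y: 0 fully out, 0.055 fully in against its end; starts 0 to 0.010, clear of the lane; stays where left; about 2 N to slide. A bar 12 (x) by 60 (y) by 20, z 34 to 54, at x 50 to 62 in the ramp's frame; it enters the lane through a gap in the left cheek, just downhill of the seated roller.
- bolt_plate (a point): Centre of the outer face of the upright push plate on the bolt's outer end; axes parallel to the ramp's. Plate 24 wide (x), 10 thick (y), z 34 to 84. In the ramp's frame this point is at x 56, z 59, and y 122 with the bolt fully out, y 67 fully in. Push it towards -y.
- sleeve: Bystander: slim steel cylinder, diameter 30, 55 tall, standing upright right of the ramp. Origin: centre of its underside.
- collar: Bystander: dark steel ring, outer diameter 60, 18 high, lying flat right of the ramp. Origin: centre of its underside.
- block: Bystander: small wooden packing block, 50 by 35 by 30 high, left of the ramp's low half. Origin: centre of its underside.
- screwdriver: Bystander: screwdriver lying on the table, far right or far left.
- wrench: Bystander: spanner lying on the table, far left or far right.
- jar: Bystander: white jar, diameter 60, 85 tall, standing on the table. Origin: centre of its underside.
- carton: Bystander: small cardboard carton, 90 by 70 by 50 high. Origin: centre of its underside.

How it is judged:
By the outcome, as a careful person would: the job done as asked, in the order asked, and still so for the second after the job is handed in, with the robot touching nothing.
It also fails if it takes over 48 s, if anything falls off the work surface, if the arm or the gripper's body presses on something with over 40 N, if the wrist force passes 120 N, or if a joint passes its speed limit or range.

## Working session

There is one attempt and no reset: what is moved stays moved. The work goes in short steps, each a Python script; the robot and the scene stay as the last script left them, time stands still between calls to the robot, and variables do not carry over. Pictures are saved under pics/ and viewed, at most 10 in all, crops included, and the job is handed in when it is done.

```bash
mkdir -p pics; ls
python3 - <<'E'
from station import *
import cv2,numpy as np
for n in("scene","top"):
    cv2.imwrite(f"pics/{n}0.png",snapshot(n)); c=camera_info(n)
    print(n,c["fx"],c["cx"],c["cy"],c["dist_coeffs"],np.round(c["R"],3).tolist(),c["t"],-np.array(c["R"]).T@np.array(c["t"]))
print(arm.read_time(),arm.read_eef_rot())
E
```

```text
pics
scene 461.6948558243024 253.1008285018015 190.87424910435192 [-0.09032676  0.          0.          0.          0.        ] [[0.551, 0.834, -0.018], [0.492, -0.342, -0.8], [-0.674, 0.432, -0.599]] [-0.29370459 -0.22843724  1.49392472] [ 1.28096972 -0.47842926  0.70744544]
top 356.90035557438785 259.62190082008 188.75702367185863 [-0.10251486  0.          0.          0.          0.        ] [[-0.017, -1.0, -0.011], [-0.987, 0.018, -0.16], [0.16, 0.008, -0.987]] [0.01898729 0.54197335 1.04134877] [3.68473991e-01 4.35241468e-04 1.11477783e+00]
0.1 [ 9.88252943e-01  1.52822564e-01 -1.91148465e-04 -1.16081946e-03]
```

View pics/top0.png

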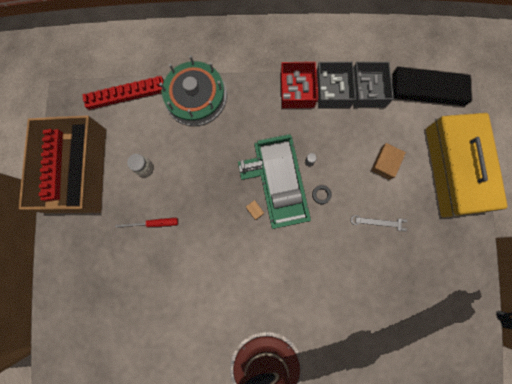

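View pics/scene0.png

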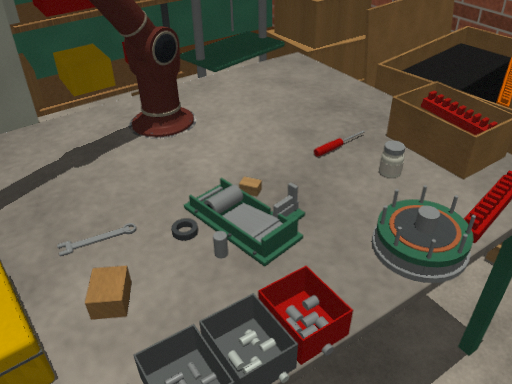

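View crops.

The top view shows the ramp at about px (240–310, 135–228). Its low end is toward the robot, with the roller near (287,198) and the bolt plate near (242,168). The scene view shows the ramp at (185–303, 180–257). I'll crop both so I can pick corners.

Run:
```python
import cv2
a=cv2.imread("pics/top0.png")[125:235,230:330];b=cv2.imread("pics/scene0.png")[165:265,175:310]
cv2.imwrite("pics/c1.png",cv2.resize(a,None,fx=5.4,fy=5.4,interpolation=cv2.INTER_CUBIC))
cv2.imwrite("pics/c2.png",cv2.resize(b,None,fx=5.9,fy=5.9,interpolation=cv2.INTER_CUBIC))
```

```text
(no output)
```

View pics/c1.png

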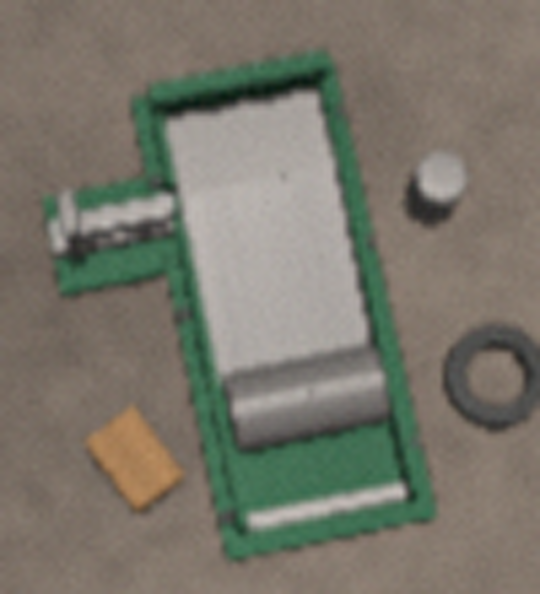

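View pics/c2.png

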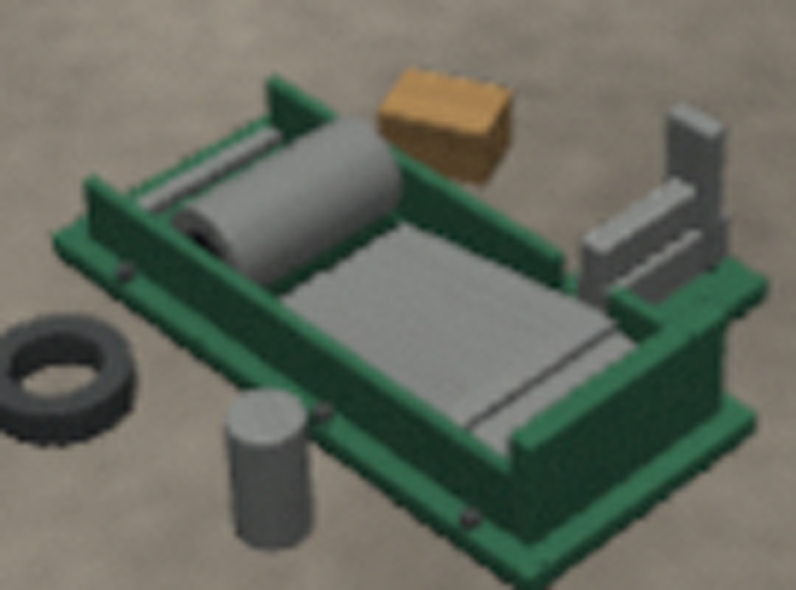

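The crops give sub-pixel corners. In c1 the base's low corners are at (230,557) and (432,515), and the lip and stop plate are visible. In c2 the base corners are at (530,590), (755,415) and (55,240). Next I triangulate and fit the planar pose.

```bash
cat > h.py <<'E'
import numpy as np,cv2
from station import *
def px(c,k):
    c=np.array(c,float)
    return np.array([230,125])+(c+.5)/5.4-.5 if k=="top" else np.array([175,165])+(c+.5)/5.9-.5
def ray(n,uv,z):
    c=camera_info(n);K=np.array([[c["fx"],0,c["cx"]],[0,c["fy"],c["cy"]],[0,0,1]])
    p=cv2.undistortPoints(np.array([[uv]],float),K,np.array(c["dist_coeffs"]))[0,0]
    R=np.array(c["R"]);o=-R.T@np.array(c["t"]);d=R.T@np.r_[p,1]
    return (o+d*(z-o[2])/d[2])[:2]
def fit(rp,wp):
    rp=np.array(rp)-0.;wp=np.array(wp);a=rp-rp.mean(0);b=wp-wp.mean(0)
    th=np.arctan2((a[:,0]*b[:,1]-a[:,1]*b[:,0]).sum(),(a*b).sum())
    R=np.array([[np.cos(th),-np.sin(th)],[np.sin(th),np.cos(th)]]);t=wp.mean(0)-R@rp.mean(0)
    return R,t,th,wp-(rp@R.T+t)
E
python3 - <<'E'
from h import *
L=[("top",(230,557),-145,62,.005),("top",(432,515),-145,-62,.005),("top",(328,52),126,-52,.062),("top",(148,90),114,52,.062),
("top",(247,528),-130,46,.018),("top",(407,497),-130,-46,.018),
("scene",(530,583),135,-62,.008),("scene",(757,415),135,62,.008),("scene",(55,238),-145,-62,.008),
("scene",(512,437),126,-52,.062),("scene",(467,428),75,-46,.030),("scene",(612,328),75,46,.030)]
W=[ray(n,px(c,n),z) for n,c,_,_,z in L];P=[(x/1e3,y/1e3) for _,_,x,y,_ in L]
for s in(slice(0,6),slice(6,12),slice(0,12)):
    R,t,th,r=fit(P[s],W[s]);print(t.round(4),th.round(4),(r@R*1e3).round(1).tolist())
inv=lambda w:((w-t)@R*1e3).round(1)
print("roller top edges",inv(ray("top",px((308,398),"top"),.040)),inv(ray("top",px((302,361),"top"),.034)),inv(ray("top",px((313,433),"top"),.034)))
print("plate",[inv(ray("top",px(c,"top"),.084)) for c in((62,195),(70,235),(50,250))],[inv(ray("scene",px(c,"scene"),.084)) for c in((672,108),(725,130),(697,108))])
print("block",inv(ray("top",px((135,455),"top"),.03)),"sleeve",inv(ray("top",px((440,178),"top"),.055)))
E
```

```text
[ 0.5783 -0.059 ] 0.1793 [[0.3, -3.4], [1.0, 1.7], [-4.3, 0.6], [5.8, 1.3], [-1.1, 0.3], [-1.7, -0.6]]
[ 0.5751 -0.0578] 0.1791 [[0.5, 0.3], [-1.4, -0.5], [2.3, -0.7], [-7.4, -1.6], [3.7, 8.2], [2.2, -5.6]]
[ 0.5767 -0.0584] 0.1812 [[1.9, -3.9], [2.4, 1.2], [-2.9, -0.4], [7.4, 0.3], [0.5, -0.3], [-0.4, -1.2], [-1.1, 0.9], [-2.7, 0.1], [0.8, 0.5], [-8.9, -1.0], [2.2, 8.9], [0.8, -4.9]]
roller top edges [-66.1  -1.7] [-44.   -3.3] [-85.4  -0.9]
plate [array([ 65.5, 111.2]), array([ 42.5, 111.1]), array([ 36.5, 123.4])] [array([ 44.4, 106.7]), array([ 68.7, 110.5]), array([ 51.3, 113.6])]
block [-77.3 100. ] sleeve [ 40.  -99.9]
```

```bash
cat >> h.py <<'E'
from scipy.spatial.transform import Rotation as Ro
T0=np.array([.577,-.0585]);TH=.18
def w(x,y,z):  # ramp mm (fingertip) -> world TCP with tip 73 mm below
    c,s=np.cos(TH),np.sin(TH);return [T0[0]+(c*x-s*y)/1e3,T0[1]+(s*x+c*y)/1e3,(z+73)/1e3]
def q(extra=0):
    a=TH+extra;x=np.array([np.cos(a),np.sin(a),0]);z=np.array([0,0,-1.])
    return Ro.from_matrix(np.c_[x,np.cross(z,x),z]).as_quat()
def save(f):
    a=cv2.resize(snapshot("top")[125:235,230:330],None,fx=4,fy=4,interpolation=2);b=cv2.resize(snapshot("scene")[120:265,175:310],None,fx=3,fy=3,interpolation=2)
    o=np.zeros((440,810,3),np.uint8);o[:440,:400]=a;o[:435,405:]=b;cv2.imwrite("pics/"+f,o)
E
python3 - <<'E'
from h import *
for e in(0,np.pi,np.pi/2,-np.pi/2):
  for p in((-110,0,110),(-110,0,22),(60,0,44),(56,140,50),(56,75,50)):
    j=arm.ik(w(*p),q(e));print(round(e,2),p,None if j is None else np.round(j,2))
E
```

```text
0 (-110, 0, 110) [ 0.15  0.53 -0.04  2.05  0.04  0.56 -1.31]
0 (-110, 0, 22) [ 0.11  0.69  0.01  2.11 -0.01  0.34 -1.26]
0 (60, 0, 44) [ 0.05  0.81 -0.01  1.63  0.01  0.7  -1.36]
0 (56, 140, 50) [-0.17  0.77 -0.02  1.71  0.02  0.66 -1.59]
0 (56, 75, 50) [-0.08  0.78  0.    1.69 -0.    0.67 -1.47]
3.14 (-110, 0, 110) [ 0.58  0.62 -0.69  2.04  0.61  0.7   1.24]
3.14 (-110, 0, 22) [ 0.45  0.74 -0.5   2.1   0.77  0.49  1.11]
3.14 (60, 0, 44) [ 0.45  0.93 -0.75  1.62  0.77  0.91  1.16]
3.14 (56, 140, 50) [ 0.24  0.89 -0.75  1.69  0.76  0.87  0.92]
3.14 (56, 75, 50) [ 0.35  0.91 -0.77  1.67  0.78  0.89  1.01]
1.57 (-110, 0, 110) [ 0.39  0.55 -0.4   2.04  0.37  0.61 -0.07]
1.57 (-110, 0, 22) [ 0.3   0.7  -0.26  2.11  0.46  0.39 -0.16]
1.57 (60, 0, 44) [ 0.27  0.84 -0.4   1.63  0.43  0.76 -0.14]
1.57 (56, 140, 50) [ 0.04  0.8  -0.37  1.7   0.4   0.72 -0.36]
1.57 (56, 75, 50) [ 0.15  0.81 -0.38  1.68  0.41  0.73 -0.26]
-1.57 (-110, 0, 110) [-0.12  0.55  0.34  2.06 -0.32  0.58 -2.51]
-1.57 (-110, 0, 22) [-0.07  0.71  0.29  2.12 -0.53  0.38 -2.32]
-1.57 (60, 0, 44) [-0.18  0.84  0.39  1.64 -0.44  0.74 -2.55]
-1.57 (56, 140, 50) [-0.41  0.81  0.39  1.71 -0.44  0.71 -2.76]
-1.57 (56, 75, 50) [-0.3   0.81  0.39  1.7  -0.43  0.72 -2.66]
```

Run:
```python
from h import *
arm.move_gripper(0.45)
arm.movep(w(-110,-1,110),q())
arm.line_to(w(-110,-1,45),velocity=.1)
print(arm.read_time(),arm.read_tool_pos(),w(-110,-1,45),arm.read_ft_force(),arm.read_opening())
save("d1.png")
```

```text
3.6333 [ 0.46924891 -0.07934293  0.118281  ] [np.float64(0.4689562233667324), np.float64(-0.07917709676962878), 0.118] [-0.30257737  0.04157016  0.75539906] 0.44891394938305174
```

View pics/d1.png

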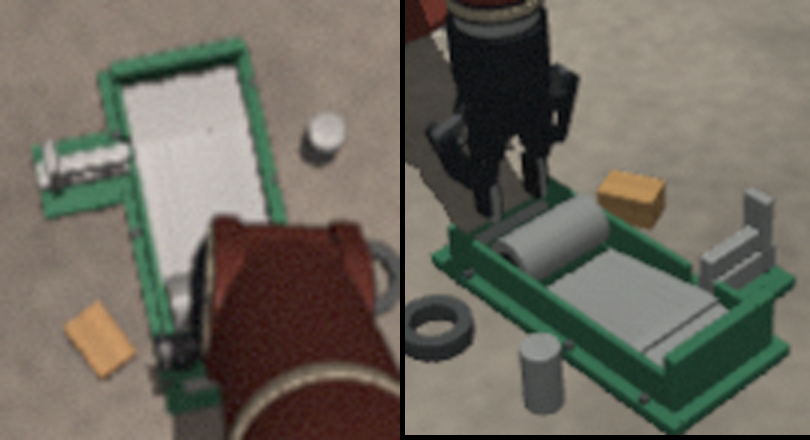

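The roller is still on the landing, with both fingertips behind it inside the lane and clear of the lip. I'm lowering and pushing.

Run:
```python
from h import *
arm.line_to(w(-110,-1,22),velocity=.05)
print(arm.read_time(),arm.read_ft_force())
arm.line_to(w(-48,-1,27),velocity=.013)
print(arm.read_time(),arm.read_ft_force(),arm.read_opening())
save("d2.png")
```

```text
4.3417 [-0.17797683 -0.41395265  0.35477923]
9.275 [-1.25463669 -0.46051911  0.75930087] 0.45041817408562873
```

View pics/d2.png

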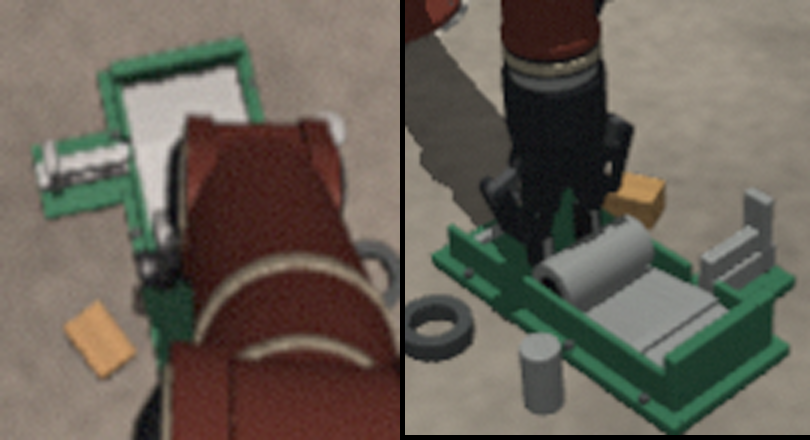

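The roller is on the lower slope, resting against both fingertips at about 1 N. I'm continuing to the crest.

Run:
```python
from h import *
arm.line_to(w(53,-1,41),velocity=.017)
print(arm.read_time(),arm.read_ft_force(),arm.read_opening())
arm.pause(.3)
arm.line_to(w(43,-1,42),velocity=.06)
print(arm.read_time(),arm.read_ft_force())
save("d3.png")
```

```text
15.525 [ 0.28644503  0.41067685 -0.1643462 ] 0.45319318924298346
16.1417 [-0.21642477  0.16482746  0.81301863]
```

View pics/d3.png

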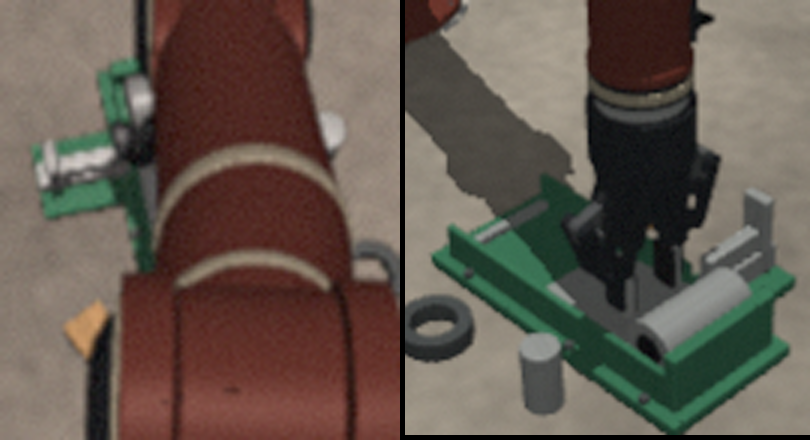

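The roller is down in the seat against the stop and stays put with the fingers backed off. Bolt next.

Run:
```python
from h import *
arm.line_to(w(43,-1,125),velocity=.15)
arm.movep(w(56,148,125),q(np.pi/2))
arm.move_gripper(0.0)
arm.line_to(w(56,148,54),velocity=.12)
print(arm.read_time(),arm.read_ft_force(),arm.read_opening())
u=np.array([-np.sin(TH),np.cos(TH)])
arm.line_to(w(56,84,54),velocity=.04)
y=84
while 1:
    f=u@arm.read_ft_force()[:2];print(y,round(f,1),arm.read_time())
    if f>12 or y<72: break
    y-=1;arm.line_to(w(56,y,54),velocity=.01)
save("d4.png")
```

```text
19.0917 [0.63130394 0.45197271 0.31564584] -0.0008806440621437512
84 1.4 20.8417
83 1.3 21.0917
82 2.1 21.3417
81 1.5 21.5917
80 0.9 21.8417
79 1.6 22.0917
78 3.3 22.3417
77 4.8 22.5917
76 6.4 22.8417
75 6.8 23.0917
74 8.6 23.3417
73 10.3 23.5917
72 10.3 23.8417
71 12.6 24.0917
```

View pics/d4.png

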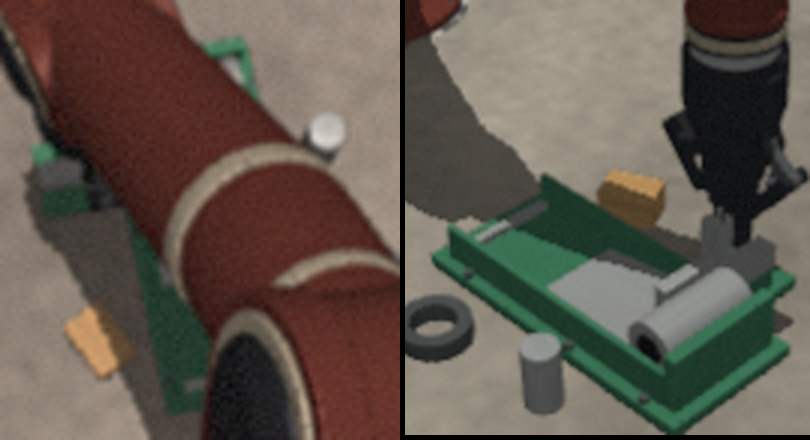

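Force rose from y=78 exactly as predicted for the end stop, and the bolt is across the lane behind the roller. I'm backing off and checking.

Run:
```python
from h import *
print(np.array(arm.read_tool_pos())-w(56,71,54))
arm.line_to(w(56,100,54),velocity=.05)
arm.line_to(w(56,115,150),velocity=.15)
arm.movep([.35,-.45,.3],q(np.pi/2))
arm.pause(.3)
print(arm.read_time(),arm.read_ft_force())
save("d5.png")
```

```text
[-0.0012318   0.00677252  0.00019502]
28.1167 [ 0.16984691  0.2596914  -0.56319133]
```

View pics/d5.png

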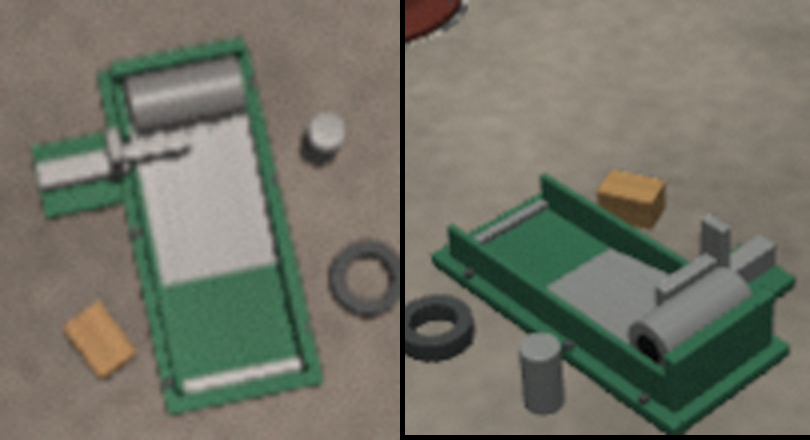

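The roller is seated at top (185,95). The bolt is fully in at (110–190,150), and the block, sleeve and collar haven't moved.

```bash
python3 -c "
from station import *
print(ticket.finish_job())"
```

```text
the job is handed in; nothing more can be done
None
```

The roller is in the seat against the stop and the bolt is pushed in behind it to its end; the nearby bystanders (block, sleeve, collar) have not moved, and I handed the job in at about 28 s.

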